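# Tamp the striking pad's blocks level

## Task

The hardwood blocks in the steel striking pad have ridden up. Pick up the tamper and press the four blocks down one after another, from the leftmost to the rightmost, each with a firm steady push of about 20 newtons held for half a second once the block is fully home on the packing board under it, so that all four end level, and never harder than 35 newtons. Then stand the tamper upright on the bench again, let go, and leave the other things where they are.

Things in the scene. Friction and masses are not known exactly. Their poses are not given: they have to be found in the camera images.
- bin: Dark steel bin (striking pad), open at the top, 60 x 170 x 48 mm (218 long with its ears), screwed to the bench. Origin: on the bench under the middle of the row of blocks (34 mm behind its front, 26 mm before its back); y along the row to the left end, x away from the robot; rim 48 mm above the origin. On its floor lies a hidden rigid packing board, its level top 5 to 19 mm above the origin, unknown.
- block_1_top (a point): Centre of the top of the leftmost hardwood block (facing the bench), 40 x 38 x 46 mm (bin x, y, z), in the row at 39 mm pitch, bin x = 0. Ridden up, its bottom hangs 23 to 29 mm above the bin origin, clamped by a spring finger (roughly 4 to 11 N to push it down, unknown). Fully home, it rests on the packing board and yields no more; its top is then 51 to 65 mm above the bin origin.
- block_2_top (a point): Centre of the top of the second from the left hardwood block (facing the bench), 40 x 38 x 46 mm (bin x, y, z), in the row at 39 mm pitch, bin x = 0. Ridden up, its bottom hangs 23 to 29 mm above the bin origin, clamped by a spring finger (roughly 4 to 11 N to push it down, unknown). Fully home, it rests on the packing board and yields no more; its top is then 51 to 65 mm above the bin origin.
- block_3_top (a point): Centre of the top of the third from the left hardwood block (facing the bench), 40 x 38 x 46 mm (bin x, y, z), in the row at 39 mm pitch, bin x = 0. Ridden up, its bottom hangs 23 to 29 mm above the bin origin, clamped by a spring finger (roughly 4 to 11 N to push it down, unknown). Fully home, it rests on the packing board and yields no more; its top is then 51 to 65 mm above the bin origin.
- block_4_top (a point): Centre of the top of the rightmost hardwood block (facing the bench), 40 x 38 x 46 mm (bin x, y, z), in the row at 39 mm pitch, bin x = 0. Ridden up, its bottom hangs 23 to 29 mm above the bin origin, clamped by a spring finger (roughly 4 to 11 N to push it down, unknown). Fully home, it rests on the packing board and yields no more; its top is then 51 to 65 mm above the bin origin.
- tamper_grip (a point): The tamper, standing upright on its foot: flat square steel foot 30 x 30 x 14 mm, square wooden handle 22 x 22 mm, 112 mm tall over all, 24 x 24 mm cap at the top, mass about 0.3 kg. This point is the middle of the handle where it is gripped, 78 mm above the sole; a 34 x 34 mm collar below it ends 52 mm above the sole, and the cap begins 106 mm above the sole. Foot and handle sides are parallel to its x and y axes; z runs up the handle.
- tamper_foot (a point): Centre of the tamper's flat sole.
- tamper: The tamper as a whole; origin at the centre of its sole, z up the handle.
- block_1: The same block as point block_1_top; origin at the centre of its underside.
- block_2: The same block as point block_2_top; origin at the centre of its underside.
- block_3: The same block as point block_3_top; origin at the centre of its underside.
- block_4: The same block as point block_4_top; origin at the centre of its underside.
- v_block: Grey steel V block, 44 x 60 x 42 mm; a bystander, to be left alone. Origin: centre of its underside.
- pin_jar: Clear jar of pins, 56 mm across, 74 high; a bystander, to be left alone. Origin: centre of its underside.
- ring_gauge: Steel ring gauge, 44 mm across, 14 high; a bystander, to be left alone. Origin: centre of its underside.
- tin_box: Closed hinged tin, 87 x 118 x 44 mm; a bystander, to be left alone. Origin: centre of its underside.
There are look-alikes about, which are no part of the job. What is shaped like the block_2 but green or purple is not meant.

How it is judged:
On the way, in this order (a step that is already met when the one before it is completed fails the run):
1. the tamper is picked up (height (world z) of tamper_foot above 0.03 m and contact force between the fingers and tamper above 1 N), for 0.1 s.
2. the leftmost block is fully home while the tamper presses it with more than 14 N (z of block_1 in the frame of bin below 0.0205 m and contact force between tamper and block_1 above 14 N), for 0.2 s.
3. the second from the left block is fully home while the tamper presses it with more than 14 N (z of block_2 in the frame of bin below 0.0205 m and contact force between tamper and block_2 above 14 N), for 0.2 s.
4. the third from the left block is fully home while the tamper presses it with more than 14 N (z of block_3 in the frame of bin below 0.0205 m and contact force between tamper and block_3 above 14 N), for 0.2 s.
5. the rightmost block is fully home while the tamper presses it with more than 14 N (z of block_4 in the frame of bin below 0.0205 m and contact force between tamper and block_4 above 14 N), for 0.2 s.
At the end, for the whole second after the job is handed in: All four blocks are down and level (undersides at most 20.5 mm above the bin origin, no block more than 1.8 mm above another, tilted less than 0.06 rad), and the tamper stands still and upright on the bench (sole within 6 mm of the bench top, tilt under 0.1 rad), released (z of each of block_1, block_2, block_3, block_4 in the frame of bin below 0.0205 m and z of each of block_1, block_3, block_4 in the frame of block_2 below 0.0018 m and z of each of block_1, block_2, block_4 in the frame of block_3 below 0.0018 m and z of each of block_1, block_2, block_3 in the frame of block_4 below 0.0018 m and z of each of block_2, block_3, block_4 in the frame of block_1 below 0.0018 m and angle between each of block_1, block_2, block_3, block_4's own z axis and vertical below 0.06 rad and height (world z) of tamper_foot below 0.006 m and angle between tamper's own z axis and vertical below 0.1 rad and linear speed of tamper below 0.02 m/s); the robot touches nothing.
It fails at once if a block or the bin is pressed with the tamper harder than 35 N (contact force between tamper and block_1 above 35 N or contact force between tamper and block_2 above 35 N or contact force between tamper and block_3 above 35 N or contact force between tamper and block_4 above 35 N or contact force between tamper and bin above 35 N).
It fails at once if a bystander (V block, jar, ring gauge, tin) is moved more than 25 mm (distance of any of v_block, pin_jar, ring_gauge, tin_box from where it was at the start of the episode above 0.025 m).
It also fails if it takes over 72 s, if anything falls off the work surface, if the arm or the gripper's body presses on something with over 40 N, if the wrist force passes 120 N, or if a joint passes its speed limit or range.

## Robot

A 7-joint arm with a two-finger parallel gripper is mounted at the origin on a cart in front of the work surface, level with it; the furniture and walls round the work are solid. World frame = base frame: x ahead of the robot, y to its left, z up, the work surface at z = 0. Lengths are in m, angles in rad, forces in N, time in s.
With the tool pointing down it reaches from about 0.425 to 0.925 m from the base axis. Payload 6.8 kg.
Tool frame: the origin (TCP) lies at the centre of the arm's flange, where the gripper is bolted on; the fingertips stand 173 mm ahead of it and the grasp point (between the pads) lies 155 mm ahead of it; z points along the fingers, y is the direction in which the jaws open and shut (so a half turn about z gives the same grasp; the last joint's range is limited). The gripper opens to 85 mm and grips with 20 to 120 N. Pads are 22 mm wide; open, the fingers measure 114 mm over their backs; the gripper's body (76 mm by 85 mm) begins 54 mm behind the grasp point. The pads swing forward as they close: fully open they stand 13 mm farther back than shut.
Start: joints at [1.051, 0.477, 0.022, 1.555, -0.011, 1.109, -0.083], TCP at [0.27, -0.619, 0.405] pointing down, gripper open.
Joint ranges: [-2.96, 2.96], [-0.34, 2.1], [-1.41, 1.46], [0.24, 2.44], [-1.37, 4.51], [0.17, 1.92], [-2.96, 2.96]. Speed limits (rad/s): [2.39, 2.39, 3.14, 3.14, 3.14, 3.14, 3.14].

## Interface

Orientations are given as a rotation vector (axis times angle).
In Python, from bench import readout, grab_frame, camera_model, r gives the robot as it stands.
- The arm moves only by the tool apply_moves, never from a script. Its argument "deltas" is a list of rows, each an object with "xyz": the shift along the world's x, y, z in m, a list of three; "turn": the turn about the world's z in rad. In form: [{"xyz": [dx, dy, dz], "turn": turn}, ...]. A call has 1 to 12 rows; each row shifts and turns the commanded pose from where the row before left it; what a row does not reach is not made up. A row lasts 1/12 s, in which the tool goes at most 41.7 mm and 7.16 degrees, less where a joint would pass 70% of its speed; a pose out of reach is approached as far as the arm can. A call with a gripper value outside its range is refused whole. "claw" is the gripper's target within -1 to 1 (shut at 1, half-way at 0, fully open at -1), set as the call begins (left out, the last holds). The fingers move at their own pace and stop on an object; "squeeze" is the grip in N (left out, the last holds). Time passes only in rows, so rows that do not move let the fingers close. It gives the time, the measured TCP pose, the force and the opening at its end, in the units of the state.
- readout.get_obs(): the state, without advancing time (a new reading comes with each control period).
- grab_frame(name): name is "side" or "top"; returns the picture (400x640x3 uint8, red, green, blue); there is no depth.
- camera_model(name): a dict with "intrinsics" (3x3 intrinsics, pixels), "R" (3x3) and "t" (3): a world point X has camera coordinates R X + t. Camera axes: x right, y down, z forward; pixel columns grow to the right and rows downward; lengths in m; the calibration is good to about 2 mm. A picture is of the moment at which its call begins. camera_model takes no time and is no camera call.
- r.hand_in(): hands the job in, once; it reports no verdict.
The state is a dict: "clock": time; "joints": joint angles; "qvel": joint speeds; "tau": joint torques, N m; "tcp_pos": TCP position; "orientation": TCP orientation; "contact_force": force on the tool from outside, world axes, zero at the start; "moment": the same for the moment, N m; "grip_width": finger opening in m.
Only numpy, scipy, OpenCV 4.12 (cv2) and the standard library are available. Lean on these libraries where they do the work, as an engineer would, in place of code of your own. Each camera call takes 0.05 s, during which the arm holds its last target.

## Working session

There is one attempt and no reset: what is moved stays moved. The work goes in short steps, Python scripts to look and compute and a tool call to move; the robot and the scene stay as the last step left them, time stands still between calls to the robot, and variables do not carry over. Pictures are saved under pics/ and viewed, and the job is handed in when it is done.

Besides the shell and the picture viewer there is one more tool, called by a JSON object that holds its "name" and its "arguments". apply_moves: Moves the arm, as the interface text tells. Its arguments: {"type":"object","properties":{"deltas":{"type":"array"},"claw":{"type":"number"},"squeeze":{"type":"number"}},"required":["deltas"]}

```bash
mkdir -p pics; ls; python3 - <<'E'
from bench import readout, grab_frame, camera_model, r
import cv2
for n in("side","top"):
    f=grab_frame(n); cv2.imwrite(f"pics/{n}0.png",f[:,:,::-1]); m=camera_model(n); print(n,m)
print(readout.get_obs())
E
```

```text
pics
side {'intrinsics': array([[472.40475585,   0.        , 311.46383012],
       [  0.        , 472.40475585, 195.56286476],
       [  0.        ,   0.        ,   1.        ]]), 'R': array([[-0.85762574, -0.51424908,  0.00509656],
       [-0.22535378,  0.36688301, -0.90255888],
       [ 0.46227023, -0.77520625, -0.43053629]]), 't': array([0.39147825, 0.24483415, 0.52518165])}
top {'intrinsics': array([[368.93586609,   0.        , 314.50264932],
       [  0.        , 368.93586609, 199.98235701],
       [  0.        ,   0.        ,   1.        ]]), 'R': array([[-0.00944281, -0.99958026,  0.02738869],
       [-0.98806875,  0.00511639, -0.15392843],
       [ 0.15372368, -0.02851542, -0.98770233]]), 't': array([-0.19484841,  0.56990552,  0.85688095])}
{'clock': 0.1, 'joints': array([ 1.05088872,  0.47770822,  0.02235111,  1.55632705, -0.01148428,
        1.10928227, -0.08308379]), 'qvel': array([ 0.00054118, -0.00217421, -0.00012338, -0.00332998, -0.00036239,
       -0.00306626, -0.0010885 ]), 'tau': array([ 5.13273131e-03, -5.97752237e+01,  1.61388081e+00, -2.81953382e+01,
        1.27750420e-02,  5.01023591e-03, -4.52162254e-06]), 'tcp_pos': array([ 0.27008786, -0.61834884,  0.40383984]), 'orientation': array([-3.07372205e+00, -6.42047209e-01,  7.15258039e-04]), 'contact_force': array([ 0.35204282, -1.02360129, -1.05807851]), 'moment': array([-0.03048625, -0.00067882,  0.04328787]), 'grip_width': 0.08524871064105002}
```

View pics/side0.png

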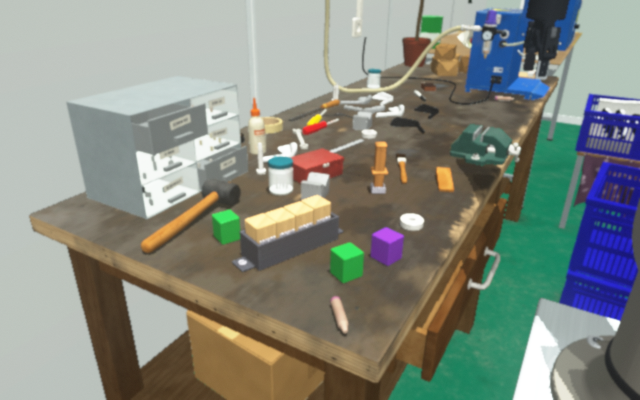

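View pics/top0.png

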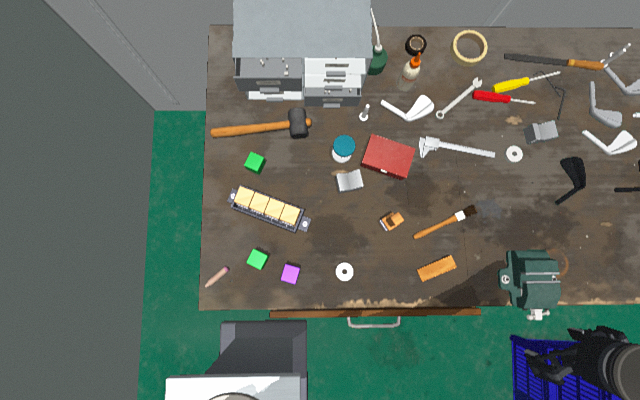

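The tamper is at side (380,167) and top (391,221). The things it could be mistaken for are the orange bar at top (437,267) / side (445,179) and the brush at top (445,222). The job blocks are the four tan ones at top (244–292, 199–215). The green blocks at top (255,162) and (257,258) and the purple one at (291,273) are decoys. Next I'll check close crops.

```bash
python3 - <<'E'
import cv2, numpy as np
s=cv2.imread('pics/side0.png');t=cv2.imread('pics/top0.png')
def c(im,x,y,w,h,k):return cv2.resize(im[y:y+h,x:x+w],None,fx=k,fy=k,interpolation=cv2.INTER_CUBIC)
a=c(t,220,175,100,65,4);b=c(t,365,195,65,65,4)
d=c(s,230,185,120,85,4);e=c(s,355,130,50,75,4)
W=np.zeros((600,800,3),np.uint8)
W[:260,:400]=a;W[:260,400:660]=b
W[260:600,:480]=d;W[260:560,500:700]=e
cv2.imwrite('pics/crop0.png',W)
E
```

```text
(no output)
```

View pics/crop0.png

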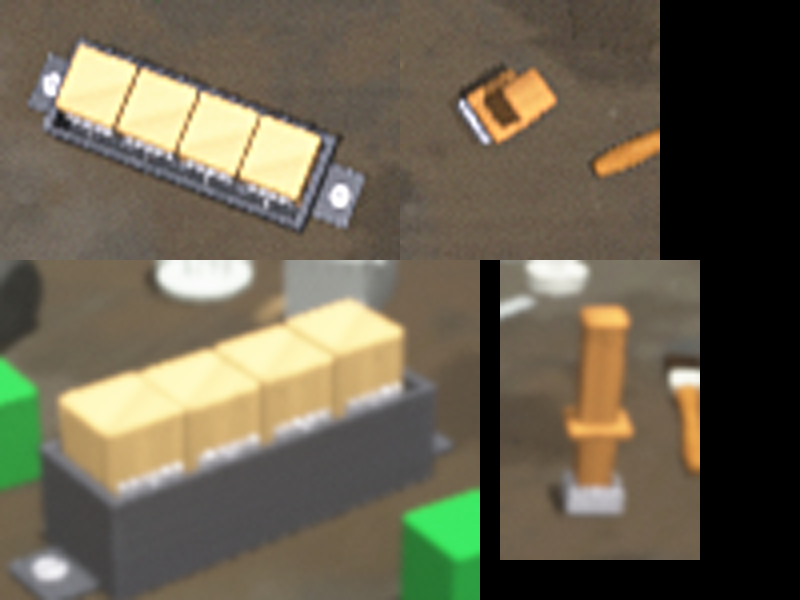

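```bash
cat > h.py <<'E'
import numpy as np, cv2
from bench import readout, grab_frame, camera_model, r
CM={n:camera_model(n) for n in("side","top")}
def ray(n,u,v):
    m=CM[n];K=np.array(m['intrinsics']);R=np.array(m['R']);t=np.array(m['t'])
    d=R.T@np.linalg.solve(K,[u,v,1]);return -R.T@t,d/np.linalg.norm(d)
def onz(n,u,v,z):
    o,d=ray(n,u,v);return o+d*(z-o[2])/d[2]
def tri(ps,pt):
    A=0;b=0;L=[]
    for n,p in(("side",ps),("top",pt)):
        o,d=ray(n,*p);M=np.eye(3)-np.outer(d,d);A=A+M;b=b+M@o;L.append((o,d))
    X=np.linalg.solve(A,b);return X,[np.linalg.norm(np.cross(X-o,d)) for o,d in L]
def proj(n,X):
    m=CM[n];c=np.array(m['R'])@X+np.array(m['t']);p=np.array(m['intrinsics'])@c;return p[:2]/p[2]
E
python3 - <<'E'
from h import *
print([ray(n,0,0)[0].round(3) for n in CM])
im=cv2.imread('pics/top0.png')
hsv=cv2.cvtColor(im,cv2.COLOR_BGR2HSV)
print(hsv[205,262],hsv[217,398],hsv[222,388])
roi=np.zeros(im.shape[:2],np.uint8);roi[175:240,220:320]=1
m=((hsv[...,0]>10)&(hsv[...,0]<32)&(hsv[...,1]>60)&(hsv[...,2]>170)).astype(np.uint8)*roi
c=max(cv2.findContours(m,0,1)[0],key=cv2.contourArea)
rc=cv2.minAreaRect(c);bp=cv2.boxPoints(rc);print(rc)
for p in bp:print(p,onz('top',*p,.072).round(4))
print('centre',onz('top',*rc[0],.072).round(4))
ys,xs=np.nonzero(m);print('centroid',onz('top',xs.mean(),ys.mean(),.072).round(4))
M=[onz('top',*p,.072) for p in bp]
for i in range(4):
    d=M[(i+1)%4]-M[i];print('edge',np.linalg.norm(d).round(4),np.degrees(np.arctan2(d[1],d[0])).round(2))
# ear screws top
for p in[(220+51/4,175+84/4),(220+340/4,175+196/4)]:print('screw',onz('top',*p,.006).round(4))
# tamper
roi=np.zeros(im.shape[:2],np.uint8);roi[195:245,375:407]=1
m=((hsv[...,0]>4)&(hsv[...,0]<22)&(hsv[...,1]>120)&(hsv[...,2]>80)).astype(np.uint8)*roi
c=max(cv2.findContours(m,0,1)[0],key=cv2.contourArea);print(cv2.minAreaRect(c))
ct=(365+135/4,195+90/4);cs=(355+105/4,130+57/4)
print('cap top',onz('top',*ct,.112).round(4),'side',onz('side',*cs,.112).round(4),tri(cs,ct))
for n in range(4):pass
# block tops in side: 4 centres from crop
for i,p in enumerate([(122,403),(198,374),(272,348),(348,322)]):
    q=(230+p[0]/4,185+(p[1]-260)/4);print('blk',i+1,q,onz('side',*q,.072).round(4))
s=cv2.imread('pics/side0.png')
W=np.hstack([cv2.resize(im[200:240,370:420],None,fx=8,fy=8,interpolation=2),cv2.resize(s[130:200,360:400],None,fx=8,fy=8,interpolation=2)[:320],cv2.resize(s[130:200,360:400],None,fx=8,fy=8,interpolation=2)[240:560]][:2])
cv2.imwrite('pics/c1.png',W)
E
```

```text
[array([0.148, 0.519, 0.445]), array([ 0.43 , -0.173,  0.939])]
[ 25  77 254] [ 17 146 246] [ 16 158  95]
((266.4290466308594, 204.9724884033203), (65.09404754638672, 17.296253204345703), 21.194055557250977)
[232.95694 201.26901] [ 0.5625 -0.0054  0.072 ]
[239.20999 185.14264] [ 0.6012 -0.0192  0.072 ]
[299.90115 208.67596] [ 0.5439 -0.1635  0.072 ]
[293.6481  224.80234] [ 0.5057 -0.1487  0.072 ]
centre [ 0.5532 -0.0844  0.072 ]
centroid [ 0.5529 -0.0824  0.072 ]
edge 0.0412 -19.67
edge 0.1552 -111.68
edge 0.0409 158.77
edge 0.1541 68.4
screw [0.5862 0.0083 0.006 ]
screw [ 0.5133 -0.1755  0.006 ]
((392.7307434082031, 219.34613037109375), (14.699554443359375, 18.582454681396484), 56.30992889404297)
cap top [ 0.5171 -0.3879  0.112 ] side [ 0.5097 -0.376   0.112 ] (array([ 0.51653219, -0.38974658,  0.10671902]), [np.float64(0.0012338235567966984), np.float64(0.0012338235567965687)])
blk 1 (260.5, 220.75) [ 0.5707 -0.0265  0.072 ]
blk 2 (279.5, 213.5) [ 0.5586 -0.0641  0.072 ]
blk 3 (298.0, 207.0) [ 0.5449 -0.1011  0.072 ]
blk 4 (317.0, 200.5) [ 0.5297 -0.1407  0.072 ]
```

View pics/c1.png

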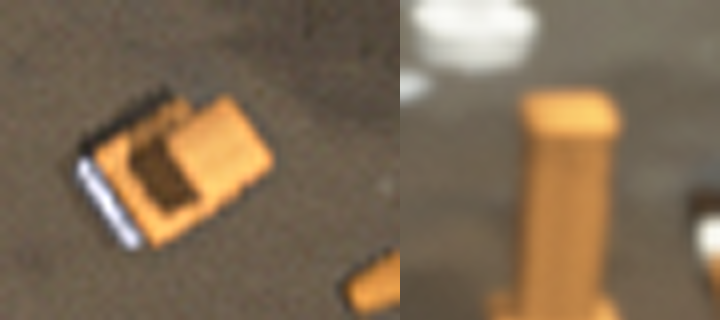

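```bash
python3 - <<'E'
from h import *
ct=(397.8,218.6);cs=(381.25,144.6)
print('cap',onz('top',*ct,.112).round(4),onz('side',*cs,.112).round(4),tri(cs,ct))
# foot in side: measure white/grey foot & check predicted projections of axis
for X in [(0.516,-.389),(0.513,-.384),(.517,-.387)]:
    print(X,[ (z,proj('side',np.array([*X,z])).round(1),proj('top',np.array([*X,z])).round(1)) for z in(0,.014,.106,.112)])
s=cv2.imread('pics/side0.png');t=cv2.imread('pics/top0.png')
W=np.hstack([cv2.resize(s[135:200,360:405],None,fx=9,fy=9,interpolation=2),cv2.resize(t[205:235,375:410],(350*2-320,585),interpolation=2)])
cv2.imwrite('pics/c2.png',W)
cc=np.array([(230,95),(275,157),(213,200),(172,145)])/8+[370,200]
M=[onz('top',*p,.112) for p in cc]
for i in range(4):
    d=M[(i+1)%4]-M[i];print(np.linalg.norm(d).round(4),np.degrees(np.arctan2(d[1],d[0]))%90)
E
```

```text
cap [ 0.5146 -0.3856  0.112 ] [ 0.5088 -0.3739  0.112 ] (array([ 0.51464962, -0.3871131 ,  0.10701289]), [np.float64(0.0005288893138671541), np.float64(0.0005288893138671473)])
(0.516, -0.389) [(0, array([377.5, 189.3]), array([388.2, 222.6])), (0.014, array([377.9, 183.6]), array([389.4, 222.1])), (0.106, array([380.7, 144.7]), array([398.6, 218.3])), (0.112, array([380.9, 142. ]), array([399.2, 218. ]))]
(0.513, -0.384) [(0, array([377.9, 190.4]), array([386.3, 223.8])), (0.014, array([378.3, 184.7]), array([387.5, 223.3])), (0.106, array([381.1, 145.6]), array([396.5, 219.6])), (0.112, array([381.3, 142.9]), array([397.1, 219.3]))]
(0.517, -0.387) [(0, array([376.8, 189.5]), array([387.4, 222.2])), (0.014, array([377.2, 183.8]), array([388.6, 221.7])), (0.106, array([379.9, 144.9]), array([397.7, 217.8])), (0.112, array([380.1, 142.2]), array([398.4, 217.6]))]
0.0215 34.13438285875273
0.0219 33.53386324177002
0.0192 35.0585359368433
0.0223 39.49392563716494
```

View pics/c2.png

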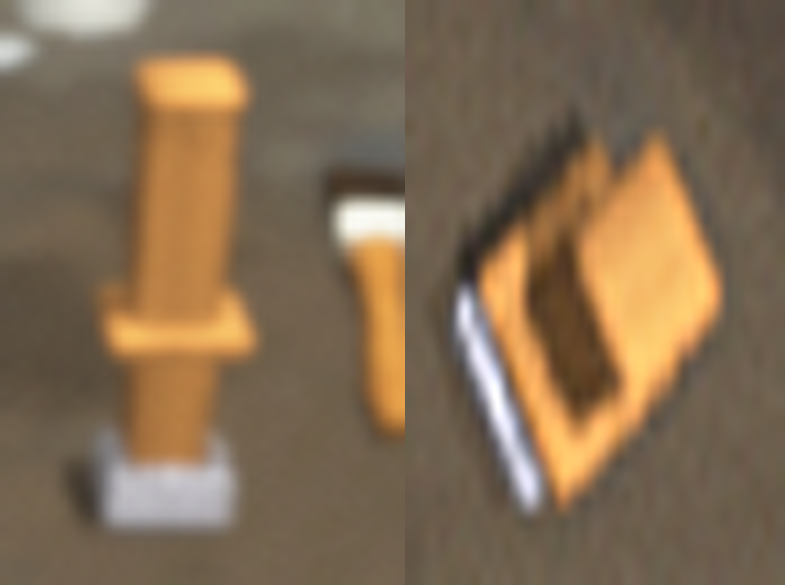

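{"name": "apply_moves", "arguments": {"deltas": [{"xyz":[0.0204,0.0193,-0.005],"turn":0.016},{"xyz":[0.0204,0.0193,-0.005],"turn":0.016},{"xyz":[0.0204,0.0193,-0.005],"turn":0.016},{"xyz":[0.0204,0.0193,-0.005],"turn":0.016},{"xyz":[0.0204,0.0193,-0.005],"turn":0.016},{"xyz":[0.0204,0.0193,-0.005],"turn":0.016},{"xyz":[0.0204,0.0193,-0.005],"turn":0.016},{"xyz":[0.0204,0.0193,-0.005],"turn":0.016},{"xyz":[0.0204,0.0193,-0.005],"turn":0.016},{"xyz":[0.0204,0.0193,-0.005],"turn":0.016},{"xyz":[0.0204,0.0193,-0.005],"turn":0.016},{"xyz":[0.0204,0.0193,-0.005],"turn":0.016}], "claw": -1, "squeeze": 60}}

```text
clock: 1.1
tcp_pos: [0.5157, -0.3859, 0.344]
orientation: [-2.999, -0.935, 0.001]
contact_force: [1.0, 0.2, 0.1]
grip_width: 0.0853
```

{"name": "apply_moves", "arguments": {"deltas": [{"xyz":[0,0,-0.02],"turn":0},{"xyz":[0,0,0],"turn":0}]}}

```text
clock: 1.27
tcp_pos: [0.5156, -0.3841, 0.3212]
orientation: [-2.993, -0.939, 0.004]
contact_force: [-1.3, -0.1, -1.2]
grip_width: 0.0853
```

```bash
cat >> h.py <<'E'
def st():
    o=readout.get_obs();a=o['orientation'];th=np.linalg.norm(a)
    R=cv2.Rodrigues(a)[0]
    print('t',round(o['clock'],2),'tcp',o['tcp_pos'].round(4),'jaw',np.degrees(np.arctan2(R[1,1],R[0,1])).round(2),'tilt',np.degrees(np.arccos(-R[2,2])).round(2),'F',o['contact_force'].round(2),'w',round(o['grip_width'],4),'q',o['joints'].round(2));return o,R
E
python3 - <<'E'
from h import *
st()
a=grab_frame('side')[...,::-1];b=grab_frame('top')[...,::-1]
cv2.imwrite('pics/s1.png',a);cv2.imwrite('pics/t1.png',b)
W=np.hstack([cv2.resize(a[50:210,310:450],None,fx=2.8,fy=2.8,interpolation=2),cv2.resize(b[160:280,340:460],(350,448),interpolation=2)]);cv2.imwrite('pics/c3.png',W)
E
```

```text
t 1.27 tcp [ 0.5156 -0.3841  0.3212] jaw -55.16 tilt 0.33 F [-1.31 -0.13 -1.16] w 0.0853 q [ 0.62  0.51 -0.1   1.7   0.06  0.93 -0.47]
```

View pics/c3.png

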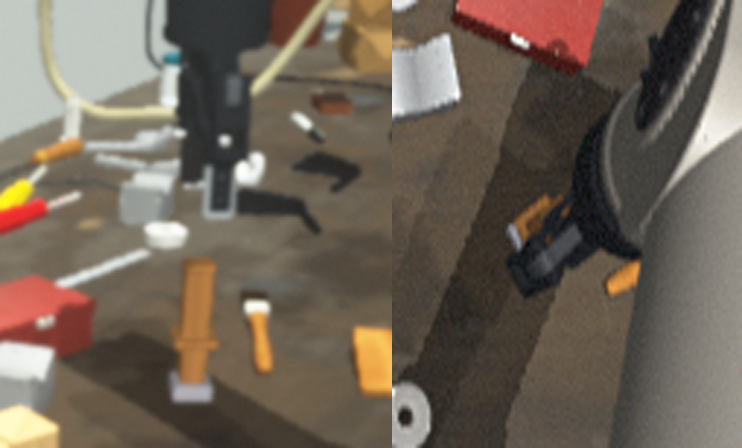

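```bash
python3 - <<'E'
from h import *
a=np.radians(124.84);j=np.array([np.cos(a),np.sin(a),0])
c=np.array([.5156,-.3841,.161])
for k in(-.05,0,.05):
    p=proj('side',c+k*j);q=proj('top',c+k*j);print(k,p,(p-[310,50])*2.8, (q-[340,160])*[350/120,448/120])
E
```

```text
-0.05 [377.17138967 113.9805468 ] [188.07989107 179.14553104] [236.64386487 158.4241812 ]
0 [381.76961711 120.51384863] [200.95492792 197.43877617] [183.19633763 208.18361038]
0.05 [386.80503347 127.66832181] [215.05409371 217.47130106] [128.98912063 258.6503076 ]
```

{"name": "apply_moves", "arguments": {"deltas": [{"xyz":[0,-0.0005,-0.02],"turn":0},{"xyz":[0,-0.0005,-0.02],"turn":0},{"xyz":[0,0,-0.02],"turn":0},{"xyz":[0,0,-0.014],"turn":0},{"xyz":[0,0,-0.01],"turn":0},{"xyz":[0,0,-0.004],"turn":0},{"xyz":[0,0,0],"turn":0}]}}

```text
clock: 1.95
tcp_pos: [0.5146, -0.3884, 0.2363]
orientation: [-2.999, -0.933, 0.001]
contact_force: [-0.0, 0.1, 0.3]
grip_width: 0.0856
```

{"name": "apply_moves", "arguments": {"deltas": [{"xyz":[0,0,0],"turn":0},{"xyz":[0,0,0],"turn":0},{"xyz":[0,0,0],"turn":0},{"xyz":[0,0,0],"turn":0},{"xyz":[0,0,0],"turn":0},{"xyz":[0,0,0],"turn":0},{"xyz":[0,0,0],"turn":0},{"xyz":[0,0,0],"turn":0}], "claw": 1, "squeeze": 80}}

```text
clock: 2.62
tcp_pos: [0.515, -0.3879, 0.2369]
orientation: [2.999, 0.934, 0.0]
contact_force: [-0.7, 0.1, 0.0]
grip_width: 0.0207
```

```bash
python3 - <<'E'
from h import *
st()
a=grab_frame('side')[...,::-1]
cv2.imwrite('pics/s2.png',cv2.resize(a[80:210,330:440],None,fx=4,fy=4,interpolation=2))
E
```

```text
t 2.62 tcp [ 0.515  -0.3879  0.2369] jaw -55.4 tilt 0.01 F [-0.67  0.13  0.02] w 0.0207 q [ 0.62  0.62 -0.1   1.75  0.08  0.78 -0.48]
```

View pics/s2.png

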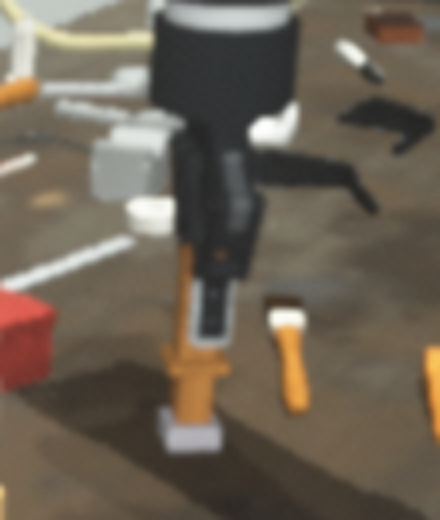

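{"name": "apply_moves", "arguments": {"deltas": [{"xyz":[0,0,0.01],"turn":0},{"xyz":[0,0,0.025],"turn":0},{"xyz":[0,0,0.03],"turn":0},{"xyz":[0,0,0.03],"turn":0},{"xyz":[0,0,0.02],"turn":0},{"xyz":[0,0,0.005],"turn":0},{"xyz":[0,0,0],"turn":0}]}}

```text
clock: 3.25
tcp_pos: [0.5152, -0.3882, 0.3586]
orientation: [2.997, 0.933, 0.003]
contact_force: [-1.2, -0.1, -3.1]
grip_width: 0.0212
```

{"name": "apply_moves", "arguments": {"deltas": [{"xyz":[0.005,0.03,0],"turn":0.05},{"xyz":[0.005,0.03,0],"turn":0.05},{"xyz":[0.005,0.03,0],"turn":0.05},{"xyz":[0.005,0.03,0],"turn":0.05},{"xyz":[0.005,0.03,0],"turn":0.05},{"xyz":[0.005,0.03,0],"turn":0.05},{"xyz":[0.005,0.03,0],"turn":0.05},{"xyz":[0.005,0.03,0],"turn":0.05},{"xyz":[0.005,0.03,0],"turn":0.05},{"xyz":[0.005,0.03,0],"turn":0.05},{"xyz":[0.005,0.03,0],"turn":0.05},{"xyz":[0.005,0.028,0],"turn":0.04}]}}

```text
clock: 4.25
tcp_pos: [0.5742, -0.0282, 0.3545]
orientation: [-2.594, -1.769, 0.004]
contact_force: [0.2, 0.0, -2.7]
grip_width: 0.0208
```

{"name": "apply_moves", "arguments": {"deltas": [{"xyz":[0,0,0],"turn":0},{"xyz":[0,0,0],"turn":0},{"xyz":[0,0,0],"turn":0},{"xyz":[0,0,0],"turn":0}]}}

```text
clock: 4.58
tcp_pos: [0.5745, -0.0315, 0.3555]
orientation: [-2.6, -1.763, 0.004]
contact_force: [0.4, -0.6, -2.4]
grip_width: 0.0211
```

```bash
python3 - <<'E'
from h import *
o,R=st()
a=grab_frame('side')[...,::-1];b=grab_frame('top')[...,::-1]
cv2.imwrite('pics/s3.png',a);cv2.imwrite('pics/t3.png',b)
p=o['tcp_pos'];j=R[:,1]
for z in(.2369,.2369-.014):
    print(z,proj('side',p-[0,0,z]))
    for sx in(-1,1):
        for sy in(-1,1):print(sx,sy,proj('side',p-[0,0,z]+.015*sx*R[:,0]+.015*sy*j).round(1))
W=np.hstack([cv2.resize(a[60:260,220:360],(420,600),interpolation=2),cv2.resize(b[150:290,200:330],(380,409),interpolation=2)[:600] if 0 else cv2.resize(b[140:260,210:310],(380,600),interpolation=2)]);cv2.imwrite('pics/c4.png',W)
E
```

```text
t 4.58 tcp [ 0.5745 -0.0315  0.3555] jaw -21.73 tilt 0.14 F [ 0.39 -0.62 -2.39] w 0.0211 q [ 0.21  0.39 -0.34  1.83  0.16  0.95 -0.57]
0.2369 [259.27689793 193.5704971 ]
-1 -1 [272.1 194.4]
-1 1 [262.3 188.2]
1 -1 [256.2 199.2]
1 1 [246.5 192.8]
0.2229 [258.90641402 185.68034638]
-1 -1 [271.9 186.4]
-1 1 [261.9 180.4]
1 -1 [255.7 191.2]
1 1 [246.  184.9]
```

View pics/c4.png

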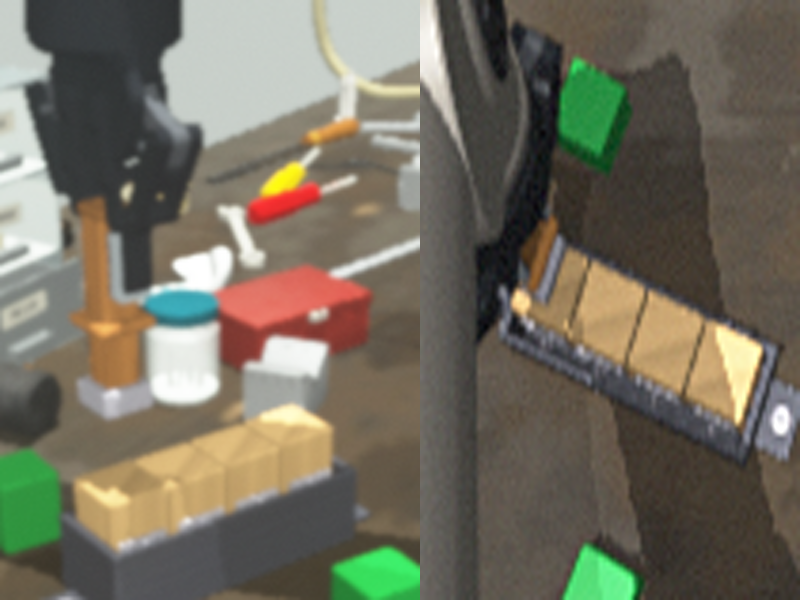

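{"name": "apply_moves", "arguments": {"deltas": [{"xyz":[0,0.001,-0.015],"turn":0},{"xyz":[0,0,-0.013],"turn":0},{"xyz":[0,0,-0.007],"turn":0},{"xyz":[0,0,0],"turn":0},{"xyz":[0,0,0],"turn":0}]}}

```text
clock: 5.1
tcp_pos: [0.5749, -0.0295, 0.3216]
orientation: [-2.599, -1.765, 0.001]
contact_force: [-0.1, -0.9, -2.7]
grip_width: 0.0211
```

```bash
python3 - <<'E'
from h import *
o,R=st()
a=grab_frame('side')[...,::-1];b=grab_frame('top')[...,::-1]
cv2.imwrite('pics/s4.png',a);cv2.imwrite('pics/t4.png',b)
W=np.hstack([cv2.resize(a[170:260,230:330],None,fx=5,fy=5,interpolation=2),cv2.resize(b[170:230,220:270],(300,450),interpolation=2)]);cv2.imwrite('pics/c5.png',W)
E
```

```text
t 5.1 tcp [ 0.5749 -0.0295  0.3216] jaw -21.65 tilt 0.04 F [-0.13 -0.89 -2.67] w 0.0211 q [ 0.2   0.43 -0.33  1.86  0.18  0.88 -0.59]
```

View pics/c5.png

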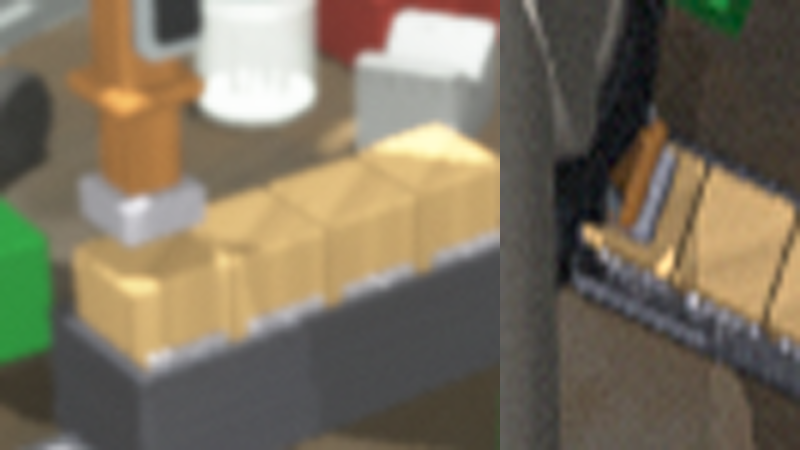

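```bash
cat >> h.py <<'E'
BO=np.array([.5533,-.0845]);BX=np.array([.930,-.368]);BY=np.array([.368,.930])
def overlay(n,im,k,box,o,R,blk,ztop,off=(0,0),zs=.2369):
    x0,y0,w,h=box;W=cv2.resize(im[y0:y0+h,x0:x0+w],None,fx=k,fy=k,interpolation=2)
    def d(X,c):
        p=(proj(n,np.array(X))-[x0,y0]+.5)*k;cv2.circle(W,tuple(int(v) for v in p),2,c,-1)
    c=BO+BY*(58.5-39*(blk-1))*1e-3
    for a in(-1,1):
        for b in(-1,1):
            q=c+a*.02*BX+b*.019*BY;d([*q,ztop],(255,0,0))
            f=o['tcp_pos'][:2]+off+a*.015*BX+b*.015*BY
            d([*f,o['tcp_pos'][2]-zs],(0,0,255));d([*f,o['tcp_pos'][2]-zs+.014],(0,255,0))
    return W
E
python3 - <<'E'
from h import *
o,R=st();a=cv2.imread('pics/s4.png');b=cv2.imread('pics/t4.png')
A=overlay('side',a,5,(235,180,80,90),o,R,1,.072);B=overlay('top',b,6,(220,170,65,75),o,R,1,.072)
cv2.imwrite('pics/c6.png',np.hstack([A,B]))
E
```

```text
t 5.2 tcp [ 0.5753 -0.0292  0.3224] jaw -21.63 tilt 0.07 F [ 0.88 -0.25 -2.3 ] w 0.0208 q [ 0.2   0.43 -0.33  1.86  0.18  0.88 -0.59]
```

View pics/c6.png

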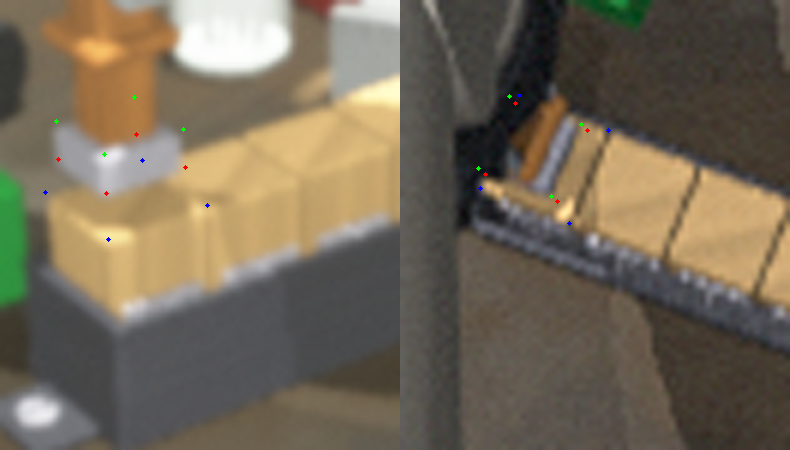

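```bash
python3 - <<'E'
from h import *
o,R=st();b=cv2.imread('pics/t4.png');a=cv2.imread('pics/s4.png')
B=overlay('top',b,14,(228,178,30,35),o,R,1,.072);A=overlay('side',a,10,(240,195,38,49),o,R,1,.072)
cv2.imwrite('pics/c7.png',np.hstack([B,A]))
E
```

```text
t 5.2 tcp [ 0.5753 -0.0292  0.3224] jaw -21.63 tilt 0.07 F [ 0.88 -0.25 -2.3 ] w 0.0208 q [ 0.2   0.43 -0.33  1.86  0.18  0.88 -0.59]
```

View pics/c7.png

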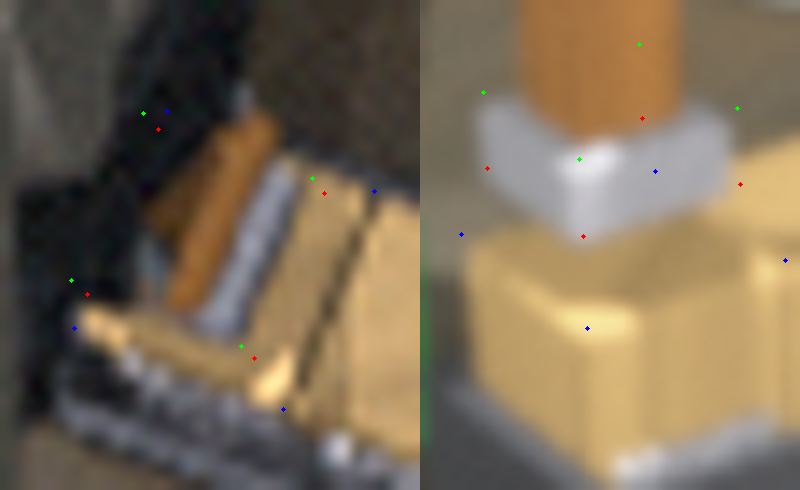

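```bash
python3 - <<'E'
from h import *
b=cv2.imread('pics/t4.png')
c=b[180:212,228:262]
h=cv2.cvtColor(c,cv2.COLOR_BGR2HSV)
s=cv2.resize(h[...,1],None,fx=12,fy=12,interpolation=0)
v=cv2.resize(np.clip((c.astype(int)-60)*2,0,255).astype(np.uint8),None,fx=12,fy=12,interpolation=0)
cv2.imwrite('pics/c8.png',np.hstack([v,cv2.cvtColor(s,8)]))
print(c[12,:, ::-1].tolist())
E
```

```text
[[68, 65, 58], [27, 26, 30], [17, 21, 18], [12, 16, 18], [25, 28, 33], [19, 19, 24], [22, 25, 24], [29, 27, 30], [19, 19, 24], [26, 27, 31], [36, 25, 16], [65, 47, 30], [80, 54, 31], [82, 55, 29], [114, 79, 45], [143, 96, 51], [142, 95, 53], [117, 88, 65], [132, 128, 139], [141, 142, 154], [103, 101, 111], [128, 108, 90], [169, 140, 95], [173, 142, 99], [182, 150, 105], [194, 160, 109], [97, 81, 65], [144, 120, 94], [149, 127, 100], [102, 87, 76], [71, 64, 66], [70, 67, 70], [68, 69, 77], [53, 50, 50]]
```

View pics/c8.png

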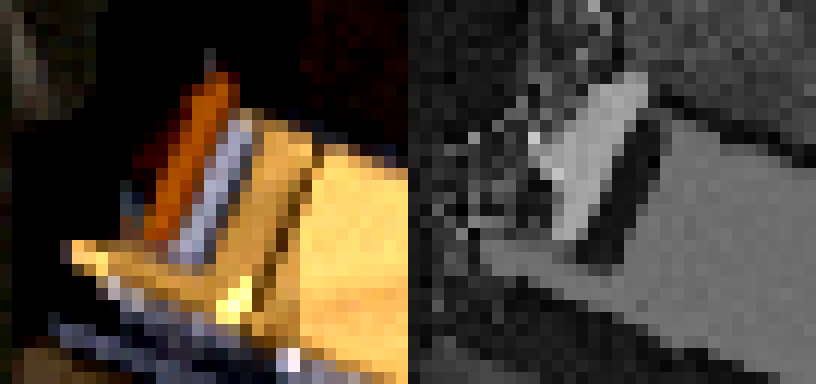

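{"name": "apply_moves", "arguments": {"deltas": [{"xyz":[-0.0018,-0.0022,-0.002],"turn":0},{"xyz":[0,0,-0.002],"turn":0},{"xyz":[0,0,-0.002],"turn":0},{"xyz":[0,0,0],"turn":0}], "squeeze": 120}}

```text
clock: 5.53
tcp_pos: [0.573, -0.0313, 0.3154]
orientation: [-2.598, -1.766, 0.001]
contact_force: [-0.6, -0.4, -2.8]
grip_width: 0.0208
```

{"name": "apply_moves", "arguments": {"deltas": [{"xyz":[0,0,-0.001],"turn":0},{"xyz":[0,0,-0.001],"turn":0},{"xyz":[0,0,-0.001],"turn":0}]}}

```text
clock: 5.78
tcp_pos: [0.5732, -0.0311, 0.3127]
orientation: [2.598, 1.766, 0.0]
contact_force: [0.1, 0.2, -2.3]
grip_width: 0.0206
```

{"name": "apply_moves", "arguments": {"deltas": [{"xyz":[0,0,-0.001],"turn":0},{"xyz":[0,0,-0.001],"turn":0},{"xyz":[0,0,-0.001],"turn":0}]}}

```text
clock: 6.03
tcp_pos: [0.5732, -0.0311, 0.3096]
orientation: [-2.598, -1.766, -0.0]
contact_force: [0.3, -0.4, -3.3]
grip_width: 0.0208
```

{"name": "apply_moves", "arguments": {"deltas": [{"xyz":[0,0,-0.001],"turn":0},{"xyz":[0,0,-0.001],"turn":0}]}}

```text
clock: 6.2
tcp_pos: [0.5733, -0.0312, 0.3079]
orientation: [2.598, 1.766, 0.0]
contact_force: [-1.3, -0.5, 1.2]
grip_width: 0.0207
```

{"name": "apply_moves", "arguments": {"deltas": [{"xyz":[0,0,-0.001],"turn":0}]}}

```text
clock: 6.28
tcp_pos: [0.5733, -0.0311, 0.307]
orientation: [2.598, 1.766, 0.0]
contact_force: [-1.1, -0.5, 2.0]
grip_width: 0.0212
```

{"name": "apply_moves", "arguments": {"deltas": [{"xyz":[0,0,-0.001],"turn":0}]}}

```text
clock: 6.37
tcp_pos: [0.5732, -0.0311, 0.306]
orientation: [2.598, 1.766, 0.0]
contact_force: [-1.5, 0.1, 2.0]
grip_width: 0.0205
```

{"name": "apply_moves", "arguments": {"deltas": [{"xyz":[0,0,-0.001],"turn":0}]}}

```text
clock: 6.45
tcp_pos: [0.5732, -0.031, 0.3049]
orientation: [2.598, 1.766, 0.001]
contact_force: [-1.4, 1.0, 1.5]
grip_width: 0.0207
```

{"name": "apply_moves", "arguments": {"deltas": [{"xyz":[0,0,-0.001],"turn":0}]}}

```text
clock: 6.53
tcp_pos: [0.5732, -0.031, 0.3038]
orientation: [2.598, 1.766, 0.001]
contact_force: [-0.9, -0.1, 0.7]
grip_width: 0.0207
```

{"name": "apply_moves", "arguments": {"deltas": [{"xyz":[0,0,-0.0005],"turn":0},{"xyz":[0,0,-0.0005],"turn":0}]}}

```text
clock: 6.7
tcp_pos: [0.5732, -0.0311, 0.3027]
orientation: [-2.598, -1.766, -0.0]
contact_force: [-0.7, 0.7, 2.5]
grip_width: 0.0208
```

{"name": "apply_moves", "arguments": {"deltas": [{"xyz":[0,0,-0.0005],"turn":0},{"xyz":[0,0,-0.0005],"turn":0}]}}

```text
clock: 6.87
tcp_pos: [0.5732, -0.0311, 0.3017]
orientation: [-2.598, -1.766, -0.0]
contact_force: [-1.1, 0.7, 1.4]
grip_width: 0.0205
```

{"name": "apply_moves", "arguments": {"deltas": [{"xyz":[0,0,-0.0005],"turn":0},{"xyz":[0,0,-0.0005],"turn":0}]}}

```text
clock: 7.03
tcp_pos: [0.5732, -0.0311, 0.3007]
orientation: [2.598, 1.766, 0.0]
contact_force: [-1.1, 0.5, 1.8]
grip_width: 0.0203
```

{"name": "apply_moves", "arguments": {"deltas": [{"xyz":[0,0,-0.0005],"turn":0},{"xyz":[0,0,-0.0005],"turn":0}]}}

```text
clock: 7.2
tcp_pos: [0.5733, -0.0311, 0.2998]
orientation: [2.598, 1.766, 0.0]
contact_force: [-4.2, 0.4, 7.1]
grip_width: 0.0205
```

{"name": "apply_moves", "arguments": {"deltas": [{"xyz":[0,0,-0.0003],"turn":0},{"xyz":[0,0,0],"turn":0}]}}

```text
clock: 7.37
tcp_pos: [0.5732, -0.0311, 0.2998]
orientation: [2.598, 1.766, 0.0]
contact_force: [-2.4, 0.1, 5.0]
grip_width: 0.0203
```

{"name": "apply_moves", "arguments": {"deltas": [{"xyz":[0,0,-0.0004],"turn":0},{"xyz":[0,0,0],"turn":0}]}}

```text
clock: 7.53
tcp_pos: [0.5732, -0.031, 0.2998]
orientation: [2.598, 1.766, 0.0]
contact_force: [-3.2, 1.3, 7.7]
grip_width: 0.0206
```

{"name": "apply_moves", "arguments": {"deltas": [{"xyz":[0,0,-0.0005],"turn":0},{"xyz":[0,0,-0.0005],"turn":0}]}}

```text
clock: 7.7
tcp_pos: [0.5733, -0.0309, 0.2998]
orientation: [2.598, 1.765, 0.0]
contact_force: [-7.5, 0.9, 19.5]
grip_width: 0.0206
```

{"name": "apply_moves", "arguments": {"deltas": [{"xyz":[0,0,-0.0004],"turn":0},{"xyz":[0,0,0],"turn":0}]}}

```text
clock: 7.87
tcp_pos: [0.5733, -0.0309, 0.2998]
orientation: [2.598, 1.765, 0.001]
contact_force: [-8.1, 0.6, 19.8]
grip_width: 0.0204
```

{"name": "apply_moves", "arguments": {"deltas": [{"xyz":[0,0,0],"turn":0},{"xyz":[0,0,0],"turn":0},{"xyz":[0,0,0],"turn":0},{"xyz":[0,0,0],"turn":0},{"xyz":[0,0,0],"turn":0}]}}

```text
clock: 8.28
tcp_pos: [0.5733, -0.0309, 0.2998]
orientation: [2.598, 1.765, 0.001]
contact_force: [-6.3, 0.5, 18.5]
grip_width: 0.0207
```

```bash
python3 - <<'E'
from h import *
o,R=st();print(o['moment'])
a=grab_frame('side')[...,::-1];b=grab_frame('top')[...,::-1]
cv2.imwrite('pics/s5.png',a);cv2.imwrite('pics/t5.png',b)
A=cv2.resize(a[180:270,235:330],None,fx=5,fy=5,interpolation=2)
B=np.zeros((450,300,3),np.uint8);q=cv2.resize(b[180:215,228:258],(300,350),interpolation=0);B[:350]=q
cv2.imwrite('pics/c9.png',np.hstack([A,B]))
E
```

```text
t 8.28 tcp [ 0.5733 -0.0309  0.2998] jaw -21.6 tilt 0.05 F [-6.31  0.54 18.49] w 0.0207 q [ 0.2   0.46 -0.33  1.88  0.19  0.84 -0.6 ]
[0.16355703 1.84737913 0.0597585 ]
```

View pics/c9.png

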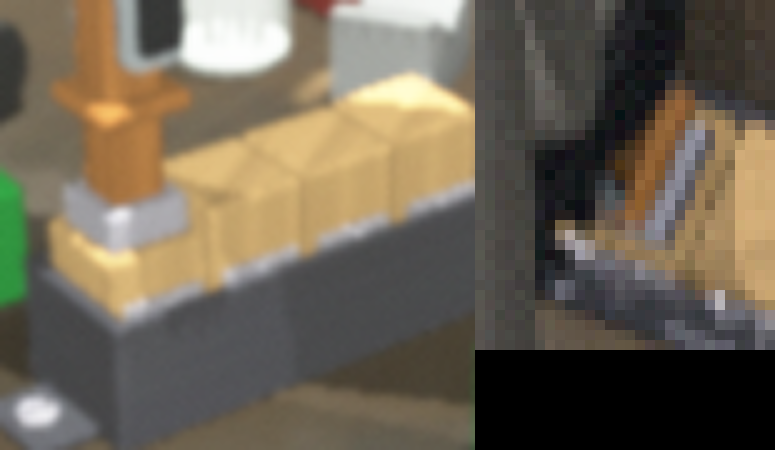

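{"name": "apply_moves", "arguments": {"deltas": [{"xyz":[0,0,0.003],"turn":0},{"xyz":[0,0,0.005],"turn":0},{"xyz":[0,0,0.01],"turn":0},{"xyz":[0,0,0.01],"turn":0},{"xyz":[0,0,0.004],"turn":0},{"xyz":[-0.0049,-0.0125,0],"turn":0},{"xyz":[-0.0049,-0.0125,0],"turn":0},{"xyz":[-0.005,-0.0124,0],"turn":0},{"xyz":[0,0,-0.004],"turn":0},{"xyz":[0,0,0],"turn":0},{"xyz":[0,0,0],"turn":0}]}}

```text
clock: 9.3
tcp_pos: [0.558, -0.069, 0.325]
orientation: [-2.598, -1.764, 0.001]
contact_force: [0.5, 0.5, -2.5]
grip_width: 0.0208
```

```bash
python3 - <<'E'
from h import *
o,R=st();print(o['moment'])
a=grab_frame('side')[...,::-1];b=grab_frame('top')[...,::-1]
cv2.imwrite('pics/s6.png',a);cv2.imwrite('pics/t6.png',b)
A=overlay('side',a,5,(235,180,80,90),o,R,2,.072);B=overlay('top',b,10,(228,180,40,45),o,R,2,.072)
cv2.imwrite('pics/c10.png',np.hstack([A,B]))
E
```

```text
t 9.3 tcp [ 0.558 -0.069  0.325] jaw -21.65 tilt 0.07 F [ 0.47  0.51 -2.53] w 0.0208 q [ 0.27  0.41 -0.33  1.89  0.17  0.88 -0.51]
[ 0.05410182 -0.03721556 -0.03036742]
```

View pics/c10.png

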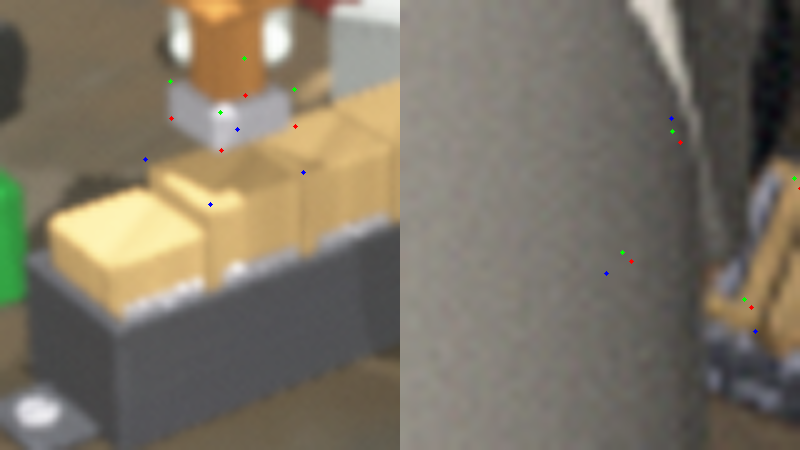

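{"name": "apply_moves", "arguments": {"deltas": [{"xyz":[0.0015,0.001,-0.004],"turn":0},{"xyz":[0,0,-0.004],"turn":0},{"xyz":[0,0,-0.003],"turn":0},{"xyz":[0,0,-0.001],"turn":0},{"xyz":[0,0,-0.001],"turn":0},{"xyz":[0,0,-0.001],"turn":0},{"xyz":[0,0,0],"turn":0}]}}

```text
clock: 9.98
tcp_pos: [0.5598, -0.0676, 0.3114]
orientation: [-2.598, -1.766, 0.0]
contact_force: [0.2, -0.4, -2.6]
grip_width: 0.0207
```

{"name": "apply_moves", "arguments": {"deltas": [{"xyz":[0,0,-0.001],"turn":0},{"xyz":[0,0,-0.001],"turn":0}]}}

```text
clock: 10.15
tcp_pos: [0.56, -0.0676, 0.3097]
orientation: [2.598, 1.766, 0.001]
contact_force: [-0.1, 0.1, -2.6]
grip_width: 0.0207
```

{"name": "apply_moves", "arguments": {"deltas": [{"xyz":[0,0,-0.001],"turn":0},{"xyz":[0,0,-0.001],"turn":0}]}}

```text
clock: 10.32
tcp_pos: [0.5599, -0.0676, 0.3076]
orientation: [2.598, 1.766, 0.0]
contact_force: [-0.9, -1.0, -1.8]
grip_width: 0.0206
```

{"name": "apply_moves", "arguments": {"deltas": [{"xyz":[0,0,-0.001],"turn":0},{"xyz":[0,0,-0.001],"turn":0}]}}

```text
clock: 10.48
tcp_pos: [0.56, -0.0675, 0.306]
orientation: [2.598, 1.766, 0.0]
contact_force: [-1.7, 0.9, 2.0]
grip_width: 0.0206
```

{"name": "apply_moves", "arguments": {"deltas": [{"xyz":[0,0,-0.001],"turn":0},{"xyz":[0,0,-0.001],"turn":0}]}}

```text
clock: 10.65
tcp_pos: [0.5599, -0.0675, 0.3038]
orientation: [2.598, 1.766, 0.001]
contact_force: [-1.9, 0.4, 2.1]
grip_width: 0.0209
```

{"name": "apply_moves", "arguments": {"deltas": [{"xyz":[0,0,-0.001],"turn":0},{"xyz":[0,0,-0.001],"turn":0}]}}

```text
clock: 10.82
tcp_pos: [0.56, -0.0675, 0.3016]
orientation: [2.598, 1.766, 0.001]
contact_force: [-0.8, 0.0, 1.5]
grip_width: 0.0209
```

{"name": "apply_moves", "arguments": {"deltas": [{"xyz":[0,0,-0.0005],"turn":0},{"xyz":[0,0,-0.0005],"turn":0}]}}

```text
clock: 10.98
tcp_pos: [0.56, -0.0676, 0.3006]
orientation: [2.598, 1.766, 0.0]
contact_force: [-1.2, 0.8, 0.5]
grip_width: 0.0207
```

{"name": "apply_moves", "arguments": {"deltas": [{"xyz":[0,0,-0.0005],"turn":0},{"xyz":[0,0,-0.0005],"turn":0}]}}

```text
clock: 11.15
tcp_pos: [0.56, -0.0675, 0.2998]
orientation: [2.598, 1.766, 0.001]
contact_force: [-2.9, 0.8, 8.3]
grip_width: 0.0207
```

{"name": "apply_moves", "arguments": {"deltas": [{"xyz":[0,0,-0.0005],"turn":0},{"xyz":[0,0,-0.0003],"turn":0},{"xyz":[0,0,0],"turn":0}]}}

```text
clock: 11.4
tcp_pos: [0.56, -0.0673, 0.2998]
orientation: [2.598, 1.766, 0.0]
contact_force: [-3.3, 0.6, 9.2]
grip_width: 0.0204
```

{"name": "apply_moves", "arguments": {"deltas": [{"xyz":[0,0,-0.0005],"turn":0},{"xyz":[0,0,0],"turn":0}]}}

```text
clock: 11.57
tcp_pos: [0.5601, -0.0673, 0.2998]
orientation: [2.598, 1.766, 0.0]
contact_force: [-4.5, 1.1, 13.6]
grip_width: 0.0207
```

{"name": "apply_moves", "arguments": {"deltas": [{"xyz":[0,0,-0.0004],"turn":0},{"xyz":[0,0,0],"turn":0}]}}

```text
clock: 11.73
tcp_pos: [0.56, -0.0673, 0.2997]
orientation: [2.598, 1.765, 0.0]
contact_force: [-7.0, 1.7, 17.6]
grip_width: 0.0206
```

{"name": "apply_moves", "arguments": {"deltas": [{"xyz":[0,0,0],"turn":0},{"xyz":[0,0,0],"turn":0},{"xyz":[0,0,0],"turn":0}]}}

```text
clock: 11.98
tcp_pos: [0.5601, -0.0672, 0.2998]
orientation: [2.598, 1.765, 0.001]
contact_force: [-6.4, 1.2, 16.2]
grip_width: 0.0207
```

{"name": "apply_moves", "arguments": {"deltas": [{"xyz":[0,0,0],"turn":0},{"xyz":[0,0,0],"turn":0},{"xyz":[0,0,0],"turn":0},{"xyz":[0,0,0],"turn":0}]}}

```text
clock: 12.32
tcp_pos: [0.56, -0.0673, 0.2998]
orientation: [2.598, 1.765, 0.001]
contact_force: [-6.5, 1.9, 16.8]
grip_width: 0.0204
```

```bash
python3 - <<'E'
from h import *
o,R=st();print(o['moment'])
a=grab_frame('side')[...,::-1]
cv2.imwrite('pics/c11.png',cv2.resize(a[180:270,235:330],None,fx=6,fy=6,interpolation=2))
E
```

```text
t 12.32 tcp [ 0.56   -0.0673  0.2998] jaw -21.6 tilt 0.05 F [-6.48  1.9  16.79] w 0.0204 q [ 0.26  0.44 -0.32  1.9   0.18  0.83 -0.53]
[0.23371575 1.6295682  0.00615651]
```

View pics/c11.png

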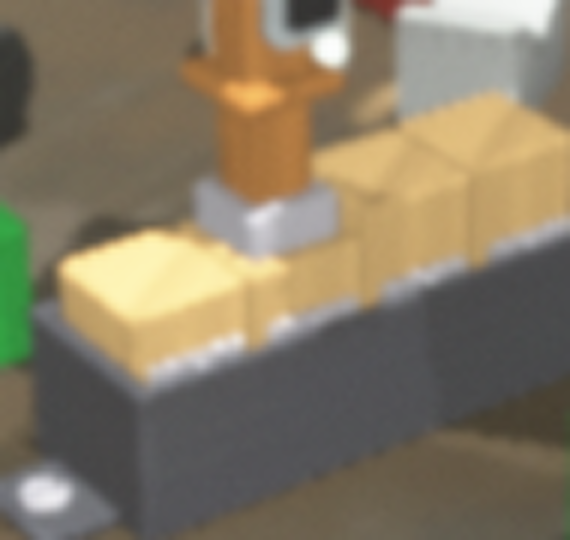

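Block 2 is home at the same TCP height (0.2998), level with block 1. Next is block 3.

{"name": "apply_moves", "arguments": {"deltas": [{"xyz":[0,0,0.003],"turn":0},{"xyz":[0,0,0.005],"turn":0},{"xyz":[0,0,0.01],"turn":0},{"xyz":[0,0,0.01],"turn":0},{"xyz":[-0.0048,-0.0121,0],"turn":0},{"xyz":[-0.0048,-0.0121,0],"turn":0},{"xyz":[-0.0048,-0.0121,0],"turn":0},{"xyz":[0,0,-0.004],"turn":0},{"xyz":[0,0,-0.005],"turn":0},{"xyz":[0,0,0],"turn":0},{"xyz":[0,0,0],"turn":0}]}}

```text
clock: 13.28
tcp_pos: [0.5453, -0.1035, 0.3161]
orientation: [-2.597, -1.766, 0.001]
contact_force: [0.1, -0.2, -2.4]
grip_width: 0.0203
```

```bash
python3 - <<'E'
from h import *
o,R=st();print(BO+BY*-.0195)
a=grab_frame('side')[...,::-1]
cv2.imwrite('pics/c12.png',overlay('side',a,6,(235,165,100,100),o,R,3,.072))
E
```

```text
t 13.28 tcp [ 0.5453 -0.1035  0.3161] jaw -21.57 tilt 0.09 F [ 0.14 -0.23 -2.37] w 0.0203 q [ 0.33  0.41 -0.32  1.91  0.16  0.85 -0.45]
[ 0.546124 -0.102635]
```

View pics/c12.png

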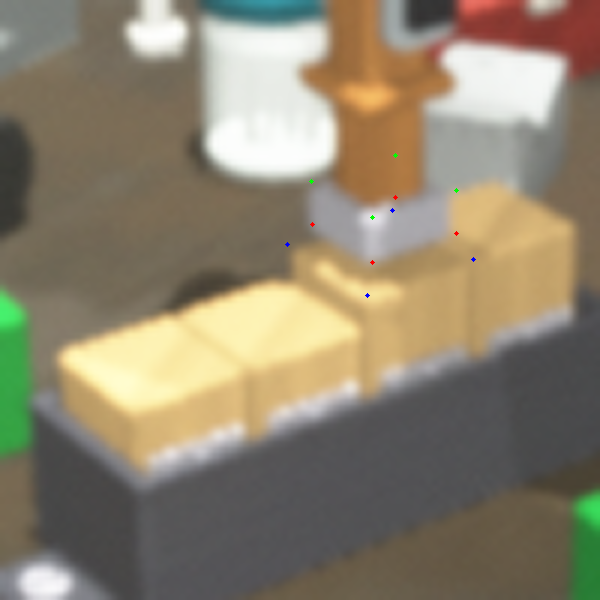

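{"name": "apply_moves", "arguments": {"deltas": [{"xyz":[0,0,-0.002],"turn":0},{"xyz":[0,0,-0.002],"turn":0},{"xyz":[0,0,-0.001],"turn":0},{"xyz":[0,0,-0.001],"turn":0}]}}

```text
clock: 13.67
tcp_pos: [0.5455, -0.1036, 0.3107]
orientation: [-2.598, -1.766, 0.0]
contact_force: [0.2, -0.0, -2.7]
grip_width: 0.0204
```

{"name": "apply_moves", "arguments": {"deltas": [{"xyz":[0,0,-0.001],"turn":0},{"xyz":[0,0,-0.001],"turn":0},{"xyz":[0,0,-0.001],"turn":0}]}}

```text
clock: 13.92
tcp_pos: [0.5455, -0.1039, 0.308]
orientation: [2.598, 1.766, 0.0]
contact_force: [-1.2, -1.0, 2.3]
grip_width: 0.0205
```

{"name": "apply_moves", "arguments": {"deltas": [{"xyz":[0,0,-0.001],"turn":0},{"xyz":[0,0,-0.001],"turn":0}]}}

```text
clock: 14.08
tcp_pos: [0.5456, -0.1038, 0.3063]
orientation: [2.598, 1.766, 0.0]
contact_force: [-1.5, 0.2, 1.9]
grip_width: 0.0206
```

{"name": "apply_moves", "arguments": {"deltas": [{"xyz":[0,0,-0.001],"turn":0},{"xyz":[0,0,-0.001],"turn":0}]}}

```text
clock: 14.25
tcp_pos: [0.5455, -0.1038, 0.3041]
orientation: [2.598, 1.766, 0.0]
contact_force: [-1.2, 0.4, 1.4]
grip_width: 0.0206
```

{"name": "apply_moves", "arguments": {"deltas": [{"xyz":[0,0,-0.001],"turn":0},{"xyz":[0,0,-0.001],"turn":0}]}}

```text
clock: 14.42
tcp_pos: [0.5455, -0.1038, 0.3019]
orientation: [2.598, 1.766, 0.0]
contact_force: [-1.9, 0.7, 2.8]
grip_width: 0.0204
```

{"name": "apply_moves", "arguments": {"deltas": [{"xyz":[0,0,-0.0005],"turn":0},{"xyz":[0,0,-0.0005],"turn":0}]}}

```text
clock: 14.58
tcp_pos: [0.5455, -0.1038, 0.3008]
orientation: [-2.598, -1.766, -0.0]
contact_force: [-1.2, 0.1, 2.0]
grip_width: 0.0206
```

{"name": "apply_moves", "arguments": {"deltas": [{"xyz":[0,0,-0.0005],"turn":0},{"xyz":[0,0,-0.0005],"turn":0}]}}

```text
clock: 14.75
tcp_pos: [0.5455, -0.1039, 0.2999]
orientation: [2.598, 1.766, 0.0]
contact_force: [-1.0, 0.4, 1.6]
grip_width: 0.0206
```

{"name": "apply_moves", "arguments": {"deltas": [{"xyz":[0,0,-0.0005],"turn":0},{"xyz":[0,0,0],"turn":0}]}}

```text
clock: 14.92
tcp_pos: [0.5456, -0.1038, 0.2998]
orientation: [2.598, 1.766, 0.0]
contact_force: [-2.3, 0.8, 5.6]
grip_width: 0.0205
```

{"name": "apply_moves", "arguments": {"deltas": [{"xyz":[0,0,-0.0005],"turn":0},{"xyz":[0,0,-0.0004],"turn":0},{"xyz":[0,0,0],"turn":0}]}}

```text
clock: 15.17
tcp_pos: [0.5456, -0.1037, 0.2998]
orientation: [2.598, 1.766, 0.0]
contact_force: [-4.1, 0.7, 12.8]
grip_width: 0.0206
```

{"name": "apply_moves", "arguments": {"deltas": [{"xyz":[0,0,-0.0003],"turn":0},{"xyz":[0,0,-0.0003],"turn":0}]}}

```text
clock: 15.33
tcp_pos: [0.5457, -0.1036, 0.2997]
orientation: [2.598, 1.765, 0.0]
contact_force: [-7.3, 1.4, 20.4]
grip_width: 0.0205
```

{"name": "apply_moves", "arguments": {"deltas": [{"xyz":[0,0,0.0001],"turn":0},{"xyz":[0,0,0],"turn":0},{"xyz":[0,0,0],"turn":0}]}}

```text
clock: 15.58
tcp_pos: [0.5456, -0.1036, 0.2998]
orientation: [2.598, 1.765, 0.0]
contact_force: [-5.9, 1.8, 16.3]
grip_width: 0.0209
```

{"name": "apply_moves", "arguments": {"deltas": [{"xyz":[0,0,0],"turn":0},{"xyz":[0,0,0],"turn":0},{"xyz":[0,0,0],"turn":0},{"xyz":[0,0,0],"turn":0}]}}

```text
clock: 15.92
tcp_pos: [0.5456, -0.1036, 0.2998]
orientation: [2.598, 1.765, 0.0]
contact_force: [-6.1, 1.2, 17.4]
grip_width: 0.0204
```

{"name": "apply_moves", "arguments": {"deltas": [{"xyz":[0,0,0.003],"turn":0},{"xyz":[0,0,0.005],"turn":0},{"xyz":[0,0,0.01],"turn":0},{"xyz":[0,0,0.01],"turn":0},{"xyz":[-0.0048,-0.0121,0],"turn":0},{"xyz":[-0.0048,-0.0121,0],"turn":0},{"xyz":[-0.0047,-0.0119,0],"turn":0},{"xyz":[0,0,-0.004],"turn":0},{"xyz":[0,0,-0.005],"turn":0},{"xyz":[0,0,0],"turn":0},{"xyz":[0,0,0],"turn":0}]}}

```text
clock: 16.83
tcp_pos: [0.531, -0.1396, 0.3162]
orientation: [-2.597, -1.766, 0.001]
contact_force: [-0.4, -0.8, -2.3]
grip_width: 0.0206
```

```bash
python3 - <<'E'
from h import *
o,R=st();print(BO+BY*-.0585)
a=grab_frame('side')[...,::-1]
cv2.imwrite('pics/c13.png',overlay('side',a,6,(235,165,100,100),o,R,4,.072))
E
```

```text
t 16.83 tcp [ 0.531  -0.1396  0.3162] jaw -21.57 tilt 0.09 F [-0.37 -0.77 -2.3 ] w 0.0206 q [ 0.39  0.4  -0.31  1.92  0.16  0.85 -0.37]
[ 0.531772 -0.138905]
```

View pics/c13.png

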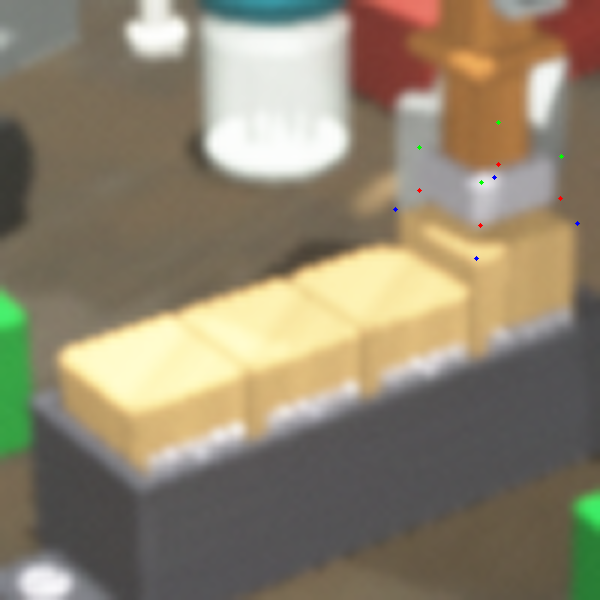

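Three blocks are level and the foot is centred over block 4.

{"name": "apply_moves", "arguments": {"deltas": [{"xyz":[0,0,-0.002],"turn":0},{"xyz":[0,0,-0.002],"turn":0},{"xyz":[0,0,-0.001],"turn":0},{"xyz":[0,0,-0.001],"turn":0}]}}

```text
clock: 17.22
tcp_pos: [0.5312, -0.1398, 0.3108]
orientation: [-2.598, -1.766, 0.0]
contact_force: [-0.4, -0.3, -1.9]
grip_width: 0.0202
```

{"name": "apply_moves", "arguments": {"deltas": [{"xyz":[0,0,-0.001],"turn":0},{"xyz":[0,0,-0.001],"turn":0},{"xyz":[0,0,-0.001],"turn":0}]}}

```text
clock: 17.47
tcp_pos: [0.5313, -0.1399, 0.3083]
orientation: [2.598, 1.766, 0.0]
contact_force: [-2.1, 0.8, 1.9]
grip_width: 0.0204
```

{"name": "apply_moves", "arguments": {"deltas": [{"xyz":[0,0,-0.001],"turn":0},{"xyz":[0,0,-0.001],"turn":0}]}}

```text
clock: 17.63
tcp_pos: [0.5312, -0.1399, 0.3063]
orientation: [2.598, 1.766, 0.0]
contact_force: [-1.5, 1.1, 2.7]
grip_width: 0.0207
```

{"name": "apply_moves", "arguments": {"deltas": [{"xyz":[0,0,-0.001],"turn":0},{"xyz":[0,0,-0.001],"turn":0}]}}

```text
clock: 17.8
tcp_pos: [0.5312, -0.1399, 0.3041]
orientation: [2.598, 1.766, 0.0]
contact_force: [-1.3, 0.2, 1.2]
grip_width: 0.0205
```

{"name": "apply_moves", "arguments": {"deltas": [{"xyz":[0,0,-0.001],"turn":0},{"xyz":[0,0,-0.001],"turn":0}]}}

```text
clock: 17.97
tcp_pos: [0.5312, -0.14, 0.3019]
orientation: [2.598, 1.766, 0.0]
contact_force: [-0.9, -1.0, 1.5]
grip_width: 0.0211
```

{"name": "apply_moves", "arguments": {"deltas": [{"xyz":[0,0,-0.0005],"turn":0},{"xyz":[0,0,-0.0005],"turn":0}]}}

```text
clock: 18.13
tcp_pos: [0.5312, -0.14, 0.3009]
orientation: [2.598, 1.766, 0.0]
contact_force: [-0.8, -0.1, 1.6]
grip_width: 0.0206
```

{"name": "apply_moves", "arguments": {"deltas": [{"xyz":[0,0,-0.0005],"turn":0},{"xyz":[0,0,-0.0005],"turn":0}]}}

```text
clock: 18.3
tcp_pos: [0.5312, -0.14, 0.3]
orientation: [2.598, 1.766, 0.0]
contact_force: [-0.0, 0.8, 1.4]
grip_width: 0.0206
```

{"name": "apply_moves", "arguments": {"deltas": [{"xyz":[0,0,-0.0005],"turn":0},{"xyz":[0,0,0],"turn":0}]}}

```text
clock: 18.47
tcp_pos: [0.5312, -0.14, 0.2998]
orientation: [2.598, 1.766, 0.0]
contact_force: [-2.3, 1.0, 5.2]
grip_width: 0.0207
```

{"name": "apply_moves", "arguments": {"deltas": [{"xyz":[0,0,-0.0005],"turn":0},{"xyz":[0,0,-0.0004],"turn":0},{"xyz":[0,0,0],"turn":0}]}}

```text
clock: 18.72
tcp_pos: [0.5313, -0.1398, 0.2998]
orientation: [2.598, 1.766, 0.0]
contact_force: [-5.3, 0.7, 12.2]
grip_width: 0.0205
```

{"name": "apply_moves", "arguments": {"deltas": [{"xyz":[0,0,-0.0003],"turn":0},{"xyz":[0,0,-0.0002],"turn":0},{"xyz":[0,0,0],"turn":0}]}}

```text
clock: 18.97
tcp_pos: [0.5313, -0.1398, 0.2997]
orientation: [2.598, 1.765, 0.0]
contact_force: [-6.3, 1.4, 17.3]
grip_width: 0.0206
```

{"name": "apply_moves", "arguments": {"deltas": [{"xyz":[0,0,0],"turn":0},{"xyz":[0,0,0],"turn":0},{"xyz":[0,0,0],"turn":0}]}}

```text
clock: 19.22
tcp_pos: [0.5313, -0.1398, 0.2998]
orientation: [2.598, 1.765, 0.0]
contact_force: [-6.2, 1.9, 16.7]
grip_width: 0.0204
```

{"name": "apply_moves", "arguments": {"deltas": [{"xyz":[0,0,0],"turn":0},{"xyz":[0,0,0],"turn":0},{"xyz":[0,0,0],"turn":0},{"xyz":[0,0,0],"turn":0}]}}

```text
clock: 19.55
tcp_pos: [0.5313, -0.1398, 0.2997]
orientation: [2.598, 1.765, 0.0]
contact_force: [-6.9, 0.9, 16.3]
grip_width: 0.0205
```

{"name": "apply_moves", "arguments": {"deltas": [{"xyz":[0,0,0.003],"turn":0},{"xyz":[0,0,0.007],"turn":0},{"xyz":[0,0,0.02],"turn":0},{"xyz":[0,0,0.02],"turn":0},{"xyz":[-0.004,-0.028,0],"turn":0},{"xyz":[-0.004,-0.028,0],"turn":0},{"xyz":[-0.004,-0.028,0],"turn":0},{"xyz":[-0.004,-0.028,0],"turn":0},{"xyz":[-0.004,-0.028,0],"turn":0},{"xyz":[-0.004,-0.028,0],"turn":0},{"xyz":[-0.004,-0.028,0],"turn":0},{"xyz":[0,0,0],"turn":0}]}}

```text
clock: 20.55
tcp_pos: [0.5006, -0.3431, 0.3477]
orientation: [2.604, 1.753, -0.005]
contact_force: [-1.4, -1.1, -2.3]
grip_width: 0.0205
```

{"name": "apply_moves", "arguments": {"deltas": [{"xyz":[0,0,-0.02],"turn":0},{"xyz":[0,0,-0.03],"turn":0},{"xyz":[0,0,-0.03],"turn":0},{"xyz":[0,0,-0.015],"turn":0},{"xyz":[0,0,0],"turn":0},{"xyz":[0,0,0],"turn":0}]}}

```text
clock: 21.05
tcp_pos: [0.503, -0.3358, 0.2524]
orientation: [-2.597, -1.765, 0.001]
contact_force: [0.3, 0.3, -1.3]
grip_width: 0.0204
```

```bash
python3 - <<'E'
from h import *
o,R=st()
a=grab_frame('side')[...,::-1]
cv2.imwrite('pics/s14.png',a);cv2.imwrite('pics/c14.png',cv2.resize(a[80:260,220:440],None,fx=3.3,fy=3.3,interpolation=2))
E
```

```text
t 21.05 tcp [ 0.503  -0.3358  0.2524] jaw -21.6 tilt 0.11 F [ 0.3   0.31 -1.35] w 0.0204 q [ 0.65  0.55 -0.22  1.84  0.17  0.77 -0.03]
```

View pics/c14.png

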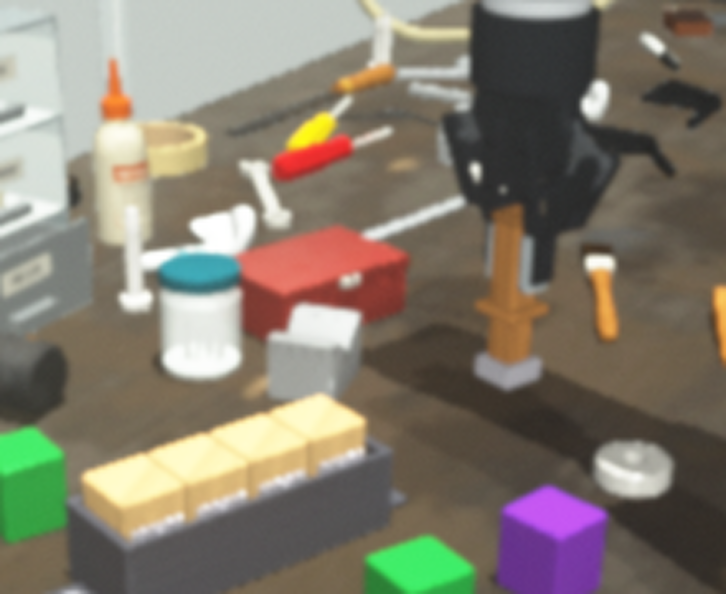

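All four blocks are down in line. The tamper is upright over a clear patch, so I'll lower it about 15 mm.

{"name": "apply_moves", "arguments": {"deltas": [{"xyz":[0,0,-0.005],"turn":0},{"xyz":[0,0,-0.004],"turn":0},{"xyz":[0,0,-0.002],"turn":0},{"xyz":[0,0,-0.001],"turn":0},{"xyz":[0,0,0],"turn":0}]}}

```text
clock: 21.52
tcp_pos: [0.5032, -0.336, 0.2411]
orientation: [2.598, 1.766, -0.0]
contact_force: [0.0, -0.4, -2.9]
grip_width: 0.0204
```

{"name": "apply_moves", "arguments": {"deltas": [{"xyz":[0,0,-0.001],"turn":0},{"xyz":[0,0,-0.001],"turn":0},{"xyz":[0,0,0],"turn":0}]}}

```text
clock: 21.77
tcp_pos: [0.5031, -0.336, 0.239]
orientation: [-2.598, -1.766, 0.0]
contact_force: [0.1, -0.2, -3.1]
grip_width: 0.0208
```

{"name": "apply_moves", "arguments": {"deltas": [{"xyz":[0,0,-0.0007],"turn":0},{"xyz":[0,0,-0.0005],"turn":0},{"xyz":[0,0,0],"turn":0}]}}

```text
clock: 22.02
tcp_pos: [0.5032, -0.336, 0.2378]
orientation: [-2.598, -1.766, 0.0]
contact_force: [0.4, 0.4, -3.0]
grip_width: 0.0205
```

{"name": "apply_moves", "arguments": {"deltas": [{"xyz":[0,0,-0.0005],"turn":0},{"xyz":[0,0,-0.0005],"turn":0},{"xyz":[0,0,0],"turn":0}]}}

```text
clock: 22.27
tcp_pos: [0.5032, -0.336, 0.237]
orientation: [2.598, 1.766, 0.0]
contact_force: [0.4, 0.5, -2.4]
grip_width: 0.0207
```

{"name": "apply_moves", "arguments": {"deltas": [{"xyz":[0,0,-0.0005],"turn":0},{"xyz":[0,0,0],"turn":0}]}}

```text
clock: 22.43
tcp_pos: [0.5032, -0.336, 0.2369]
orientation: [2.598, 1.766, 0.0]
contact_force: [-1.4, 0.8, 3.7]
grip_width: 0.0205
```

{"name": "apply_moves", "arguments": {"deltas": [{"xyz":[0,0,0.0004],"turn":0},{"xyz":[0,0,0],"turn":0}]}}

```text
clock: 22.6
tcp_pos: [0.5032, -0.336, 0.2369]
orientation: [2.598, 1.766, 0.0]
contact_force: [-0.5, 1.1, 1.4]
grip_width: 0.0207
```

{"name": "apply_moves", "arguments": {"deltas": [{"xyz":[0,0,0],"turn":0},{"xyz":[0,0,0],"turn":0},{"xyz":[0,0,0],"turn":0},{"xyz":[0,0,0],"turn":0},{"xyz":[0,0,0],"turn":0},{"xyz":[0,0,0],"turn":0},{"xyz":[0,0,0],"turn":0},{"xyz":[0,0,0],"turn":0}], "claw": -1}}

```text
clock: 23.27
tcp_pos: [0.5032, -0.336, 0.2368]
orientation: [2.598, 1.766, 0.0]
contact_force: [0.1, 0.2, 0.2]
grip_width: 0.0852
```

{"name": "apply_moves", "arguments": {"deltas": [{"xyz":[0,0,0.01],"turn":0},{"xyz":[0,0,0.02],"turn":0},{"xyz":[0,0,0.025],"turn":0},{"xyz":[0,0,0.025],"turn":0},{"xyz":[0,0,0.025],"turn":0},{"xyz":[0,0,0.025],"turn":0},{"xyz":[0,0,0.02],"turn":0},{"xyz":[0,0,0],"turn":0},{"xyz":[0,0,0],"turn":0},{"xyz":[0,0,0],"turn":0}]}}

```text
clock: 24.1
tcp_pos: [0.5028, -0.3358, 0.3865]
orientation: [-2.598, -1.765, 0.001]
contact_force: [0.3, -0.5, 0.0]
grip_width: 0.0854
```

```bash
python3 - <<'E'
from h import *
o,R=st()
a=grab_frame('side')[...,::-1];b=grab_frame('top')[...,::-1]
A=cv2.resize(a[100:270,220:420],None,fx=2.5,fy=2.5,interpolation=2)
B=cv2.resize(b[170:340,220:340],None,fx=2.5,fy=2.5,interpolation=2)
cv2.imwrite('pics/c15.png',np.hstack([A,B]))
E
```

```text
t 24.1 tcp [ 0.5028 -0.3358  0.3865] jaw -21.6 tilt 0.04 F [ 0.35 -0.53  0.05] w 0.0854 q [ 0.68  0.39 -0.25  1.74  0.11  1.03  0.01]
```

View pics/c15.png

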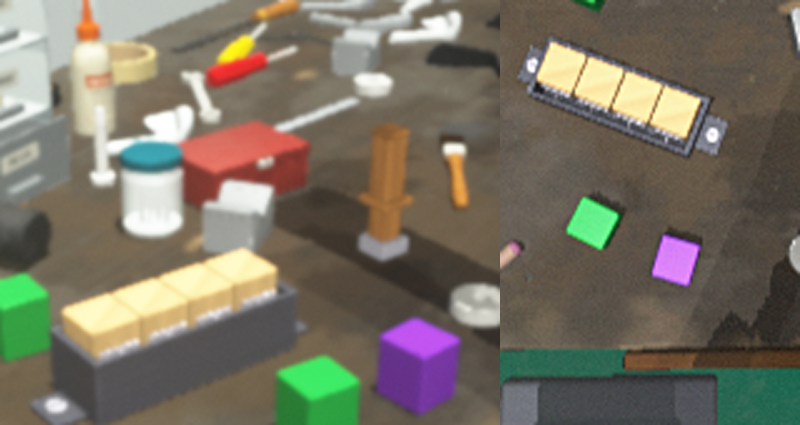

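```bash
python3 -c "
from bench import r
print(r.hand_in())"
```

```text
the job is handed in; nothing more can be done
None
```

I picked up the tamper and pressed the four blocks home in order, left to right. Then I stood the tamper upright on a clear patch of bench, let go, backed off, and handed the job in at about 24 s.

**Presses:** Each block stopped at the same tool height (0.2998 m), so all four should rest at the same level. I held each for more than half a second at about 19–23 N. The highest reading was about 24 N, counting the 6–8 N sideways force the arm put on each press and allowing for the tamper's weight. I read the force only at the end of each move, so brief peaks in between were not seen.

**Final check:** The last pictures showed the four blocks level and the tamper upright. The side view showed the V block, jar and tin where they were. The ring gauge was only partly in frame, and I did not measure any bystander's position. The force reading was zero after release.

**Disagreement:** The two cameras differed by about 3 mm on where the tamper's foot sat relative to the gripper. I aimed between the two estimates, and the foot stayed on one block at a time.

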